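Bolt a plaster jaw cast onto the model stand

ROBOT

A 6-joint arm with a two-finger parallel gripper is mounted at the origin on the work surface. World frame = base frame: x ahead of the robot, y to its left, z up, the work surface at z = 0. Lengths are in m, angles in rad, forces in N, time in s.
With the tool pointing down it reaches from about 0.35 to 0.85 m from the base axis. Payload 8.1 kg.
Tool frame: the origin (TCP) lies at the centre of the arm's flange, where the gripper is bolted on; the fingertips stand 186 mm ahead of it and the grasp point (between the pads) lies 167 mm ahead of it; z points along the fingers, y is the line along which they close (so a half turn about z gives the same grasp; the last joint's range is limited). The gripper opens to 93 mm and grips with 3 to 60 N. Pads are 15 mm wide; open, the fingers measure 128 mm over their backs; the gripper's body (75 mm by 188 mm) begins 65 mm behind the grasp point.
Start: joints at [1.143, 0.13, 1.488, -0, 1.523, -0.085], TCP at [0.202, 0.565, 0.405] pointing down, gripper open.
Joint ranges: [-2.96, 2.96], [-0.89, 2.26], [0.02, 2.5], [-1.34, 4.48], [0, 2.73], [-2.66, 2.66]. Speed limits (rad/s): [2.39, 2.39, 2.79, 3.14, 3.14, 3.14].

INTERFACE

Orientations are given as a rotation vector (axis times angle).
In Python, from plant import read_state, read_camera, camera_params, robot gives the robot as it stands.
- The arm moves only by the tool carry_out, never from a script. Its argument "targets" is a list of rows, each an object of numbers: "hand": the opening in per cent of the stroke, from 0 (shut) to 100 (fully open); "x", "y", "z": the shift along the tool's x, y, z in m; "ax", "ay", "az": the turn, a rotation vector about the tool's x, y, z in rad. In form: [{"hand": .., "x": .., "y": .., "z": .., "ax": .., "ay": .., "az": ..}, ...]. A call has 1 to 8 rows; each row is the pose to reach, as a shift and turn from the pose commanded when the call began, along the tool's axes at that moment; what a row does not reach only later rows make up. A row lasts 1/8 s, in which the tool goes at most 62.5 mm and 10.7 degrees, less where a joint would pass 70% of its speed; a pose out of reach is approached as far as the arm can. A call with a gripper value outside its range is refused whole. The fingers move at their own pace and stop on an object; "newtons" is the grip in N (left out, the last holds). Time passes only in rows, so rows that repeat a pose let the fingers close. It gives the time, the measured TCP pose, the force, the opening and the grip force at its end, in the units of the state.
- read_state(): the state, without advancing time (a new reading comes with each control period).
- read_camera(name): name is "side" or "top"; returns (picture, depth): 420x560x3 uint8, blue, green, red; 420x560 float32, m along the optical axis (not along the pixel's ray), 0 where there is no reading.
- camera_params(name): a dict with "fx", "fy", "cx", "cy" (pixels), "position" and "rotation" of the camera in the world. Camera axes: x right, y up, looking along -z (the intrinsics and any distortion apply to the point x, -y, -z); pixel columns grow to the right and rows downward; lengths in m; the calibration is good to about 2 mm. A picture is of the moment at which its call begins. camera_params takes no time and is no camera call.
- robot.close_job(): hands the job in; it is judged then, once.
The state is a dict: "t": time; "q": joint angles; "dq": joint speeds; "joint_torque": joint torques, N m; "tool_pos": TCP position; "orientation": TCP orientation; "force": force on the tool from outside, world axes, zero at the start; "wrist_torque": the same for the moment, N m; "opening": finger opening in m; "gripper_force": force on a finger pad.
Only numpy, scipy, OpenCV 4.12 (cv2) and the standard library are available. Lean on these libraries where they do the work, as an engineer would, in place of code of your own. Each camera call takes 0.05 s, during which the arm holds its last target. There are 200 camera calls.

TASK

Lift the plaster jaw cast out of its rubber mould and lay it gently in the shallow nest on the sloping deck of the model stand, flat on the deck, with its flat heel up the slope where the bolt will cross. With the cast lying there released, slide the barrel bolt across over the heel until it is fully home in its keeper. Leave the other things on the bench where they are.

Things in the scene. Friction and masses are not known exactly. Their poses are not given: they have to be found in the camera images.
- cast: Plaster jaw cast, 0.14-0.28 kg. Base: D-shaped slab, x -42 to +42 mm (round at -x, square at +x), 54 wide (y), 16 thick. On it a horseshoe ridge of teeth, open to +x, z 16 to 34 mm (tooth tips 38): two straight legs, x -16 to +10, outer faces flat at y = +-24; arc front at x = -40. Bare from x = +10 to +42: the heel. Origin: centre of the underside, z up.
- cast_heel (a point): Point on the top face of the cast's flat heel: x = 32, y = 0, z = 16 mm in the cast's frame.
- mould: Black rubber mould (fixed) in which the cast lies at the start. Block 112 (x) x 84 (y) x 20 mm high, open cavity 92 x 60 mm, its floor 6 mm above the bench. Origin: centre of its underside. The cast lies loosely in it, axes roughly along the mould's, its base 2 mm proud of the rim. An identical empty mould stands near by, which of two places is which varies.
- deck: Sloping deck of the fixed model stand: aluminium plate, x -62 to +62, y -62 to +208 mm, sloped 32 degrees, falling away from the robot. Tilted frame: x up the slope, y along the bolt's line, z square out of the deck; origin on the deck's surface at the nest's centre, 57 mm above the bench. A well laid cast has this same frame, give or take the play.
- nest (a point): Same point as the deck's origin: centre of the nest's floor. The nest is a rectangle of raised steel lips on the deck, clear inside x -47 to +47, y -31 to +31 mm in the deck's frame; lips 5 mm thick, 8 mm high, the lower one 10 mm.
- keeper (a point): Middle of the keeper's mouth, where the bolt's tip enters it: deck x = 32, y = -38, z = 25 mm. The keeper is a steel staple (26 mm wide in x, 36.5 high) at deck y -51 to -38. Across the nest from it is the bolt's rail: deck x 24 to 40, y 46 to 202, 18 mm high, with two like staples, 14 mm long, centred at y = 53 and 193.
- bolt (a joint): Travel of the steel barrel bolt along its track, m: 0 = fully drawn back, 0.098 = fully home in the keeper; it moves in the deck's -y direction, takes about 2.5 N and stays where left. Rod 12 mm thick, axis at deck x = 32, z = 25 mm, 3 mm clear over the heel of a well laid cast; its tip is at deck y = 51 mm minus the travel.
- bolt_knob (a point): Centre of the top of the bolt's round knob, which stands up from the rod square to the deck (along deck z): 14 mm thick from z = 40 to 62 mm above the deck, a 12 mm neck below, the rod's top at 31. At travel 0 it is at deck x = 32, y = 172 mm.
- kidney_dish: Bystander, loose: kidney-shaped stainless dish, 210 x 95 x 38 mm, probes lying in it. Origin: centre of its underside.
- bur_pot: Bystander, loose: round aluminium bur pot, 78 mm across, 65 mm tall with its burs. Origin: centre of its underside.
- bur_pot2: Bystander, loose: second bur pot, the same. Origin: centre of its underside.
- jar: Bystander, loose: closed white jar, 52 mm across, 70 mm tall. Origin: centre of its underside.
- carton: Bystander, loose: white paper carton 90 x 150 x 50 mm. Origin: centre of its underside.
- spatula: Bystander, loose: plaster spatula lying flat, 190 mm long along its x. Origin: centre of its underside.
- mix_bowl: Bystander, loose: blue mixing bowl, 116 mm across, 60 mm tall. Origin: centre of its underside.
- beaker: Bystander, loose: white beaker, 72 mm across, 80 mm tall. Origin: centre of its underside.
Things that resemble listed ones, but are neither listed nor needed, are in the scene too. What is shaped like the cast but green or purple is not meant.

How it is judged:
By the outcome, as a careful person would: the job done as asked, in the order asked, and still so for the second after the job is handed in, with the robot touching nothing.
It also fails if it takes over 45 s, if anything falls off the work surface, if the arm or the gripper's body presses on something with over 40 N, if the wrist force passes 120 N, or if a joint passes its speed limit or range.

## Working session

There is one attempt and no reset: what is moved stays moved. The work goes in short steps, Python scripts to look and compute and a tool call to move; the robot and the scene stay as the last step left them, time stands still between calls to the robot, and variables do not carry over. Pictures are saved under pics/ and viewed, at most 10 in all, crops included, and the job is handed in when it is done.

Besides the shell and the picture viewer there is one more tool, called after ">>>" as a command line: name --argument value ..., lists and objects as JSON in quotes. carry_out: Moves the arm, as the interface text tells. Its arguments: {"type":"object","properties":{"targets":{"type":"array","items":{"type":"object","properties":{"hand":{"type":"number"},"x":{"type":"number"},"y":{"type":"number"},"z":{"type":"number"},"ax":{"type":"number"},"ay":{"type":"number"},"az":{"type":"number"}}}},"newtons":{"type":"number"}},"required":["targets"]}

```bash
ls; mkdir -p pics
cat > h.py <<'E'
import numpy as np,cv2
from plant import read_state,read_camera,camera_params,robot
from scipy.spatial.transform import Rotation as R
def cam(n):
    p=camera_params(n);r=np.array(p['rotation'],float)
    if r.shape!=(3,3): r=R.from_rotvec(r).as_matrix() if r.size==3 else R.from_quat(r).as_matrix()
    return p,r,np.array(p['position'])
def pts(n,d):
    p,r,t=cam(n);v,u=np.mgrid[:d.shape[0],:d.shape[1]]
    c=np.stack([(u-p['cx'])/p['fx']*d,-(v-p['cy'])/p['fy']*d,-d],-1)
    return c@r.T+t
E
python3 - <<'E'
from h import *
for n in('side','top'):
    i,d=read_camera(n);cv2.imwrite(f'pics/{n}0.png',i);np.savez(f'{n}0.npz',i=i,d=d);print(n,camera_params(n))
print(read_state())
E
```

```text
pics
side {'fx': 502.6577320656517, 'fy': 502.6577320656517, 'cx': 278.8387692339944, 'cy': 210.6926089592056, 'position': array([ 0.31245635, -0.8756908 ,  1.18237953]), 'rotation': array([ 0.67096775, -0.10593622, -0.25262467])}
top {'fx': 444.2606921498346, 'fy': 444.2606921498346, 'cx': 286.04321714916387, 'cy': 212.87330085842603, 'position': array([ 0.37300361, -0.02714887,  1.30523869]), 'rotation': array([ 0.11035001, -0.13396642, -1.54713834])}
{'t': 0.1, 'q': array([ 1.14263184e+00,  1.31121160e-01,  1.48914870e+00,  1.75122913e-05,
        1.52301103e+00, -8.53664722e-02]), 'dq': array([-5.20647394e-04, -8.80921195e-04, -2.32690090e-03, -1.80070174e-03,
       -8.32959615e-05, -3.59178815e-04]), 'joint_torque': array([ 1.32141118e-03, -5.61344790e+01, -4.93095303e+01,  7.71257398e-02,
        2.91438424e-02, -5.63642743e-05]), 'tool_pos': array([0.20154822, 0.5649247 , 0.40378278]), 'orientation': array([-5.35758380e-01, -3.09511889e+00,  2.55758366e-03]), 'force': array([-0.16919505,  0.20202644, -0.08500378]), 'wrist_torque': array([0.06036946, 0.03314487, 0.03887723]), 'gripper_force': 0.0, 'opening': 0.09330324806138117}
```

View pics/top0.png

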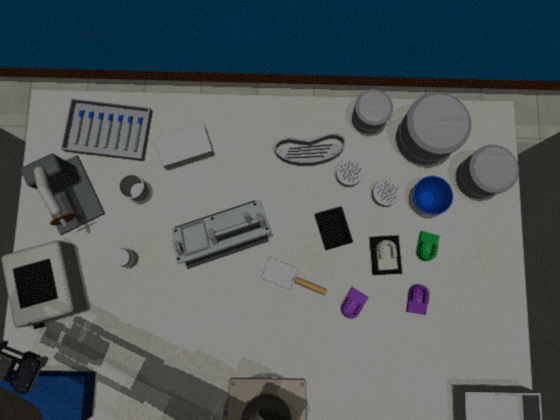

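View pics/side0.png

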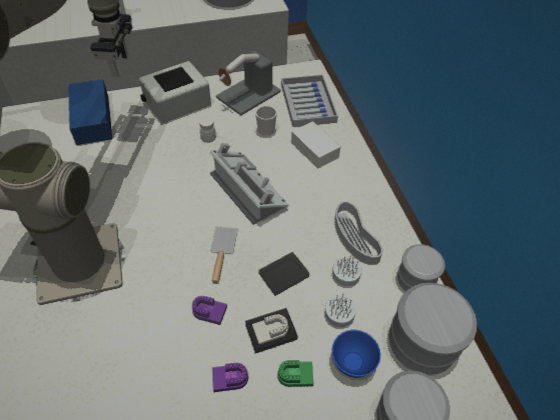

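The candidates in the top view are the white cast in its black mould at (386,255), a green one at (428,246), and purple ones at (354,303) and (418,299). The empty mould is at (333,228). Only the white one in a mould fits. The stand is at (222,233), with its bolt on the far-right edge. I'll confirm with an enlarged crop and measure.

Run:
```python
from h import *
z=np.load('top0.npz');i,d=z['i'],z['d'];P=pts('top',d)
s=np.load('side0.npz');I,D=s['i'],s['d']
a=cv2.resize(i[190:270,165:280],None,fx=4,fy=4,interpolation=2);b=cv2.resize(i[225:285,355:445],None,fx=4,fy=4,interpolation=2)
c=cv2.resize(I[140:225,200:295],None,fx=3.2,fy=3.2);e=cv2.resize(I[300:365,240:320],None,fx=4,fy=4)
W=np.zeros((600,800,3),np.uint8)
for im,y,x in((a,0,0),(b[:,:340],0,460),(c,325,0),(e,325,460)): im=im[:600-y,:800-x];W[y:y+im.shape[0],x:x+im.shape[1]]=im
cv2.imwrite('pics/crop1.png',W)
# table plane check
for n,(dd) in (('top',d),('side',D)):
    Q=pts(n,dd); m=(dd>0)&(abs(Q[...,2])<.02)&(Q[...,0]>.3)&(Q[...,0]<.8)&(abs(Q[...,1])<.3)
    A=np.c_[Q[m][:,:2],np.ones(m.sum())];print(n,'plane',np.linalg.lstsq(A,Q[m][:,2],rcond=None)[0],np.median(Q[m][:,2]))
    if n=='top':
        cast=(255,386)
    # mould: dark pixels
    g=im=(i if n=='top' else I).max(-1)
    m=((g<45)&(Q[...,2]>-.01)&(Q[...,2]<.05)&(Q[...,0]>.35)&(Q[...,0]<.65)&(Q[...,1]<0)&(Q[...,1]>-.4)&(dd>0)).astype(np.uint8)
    N,l,st,ct=cv2.connectedComponentsWithStats(m)
    for k in range(1,N):
        if st[k,4]>100:
            q=Q[l==k];zz=np.median(q[:,2]);r=cv2.minAreaRect((q[:,:2]*1000).astype(np.float32));print(n,st[k],ct[k],zz,r)
```

```text
top plane [-0.00140079 -0.0037825   0.00123161] -0.00014813903981125698
top [ 315  207   37   43 1032] [333.12306202 227.89728682] 0.008123205487229779 ((535.0113525390625, -183.96241760253906), (109.14665222167969, 80.58573913574219), 17.781423568725586)
top [370 236  32  39 497] [383.25150905 254.55533199] 0.018841757895643685 ((458.8648986816406, -335.80364990234375), (109.12764739990234, 81.69649505615234), 4.266597747802734)
side plane [-0.00082681 -0.00411415  0.00119079] -2.0143132011707365e-05
side [246 321  51  32 411] [271.4622871 338.9756691] 0.017989633033366204 ((458.3104553222656, -340.55804443359375), (109.64788055419922, 78.67450714111328), 3.5443687438964844)
```

View pics/crop1.png

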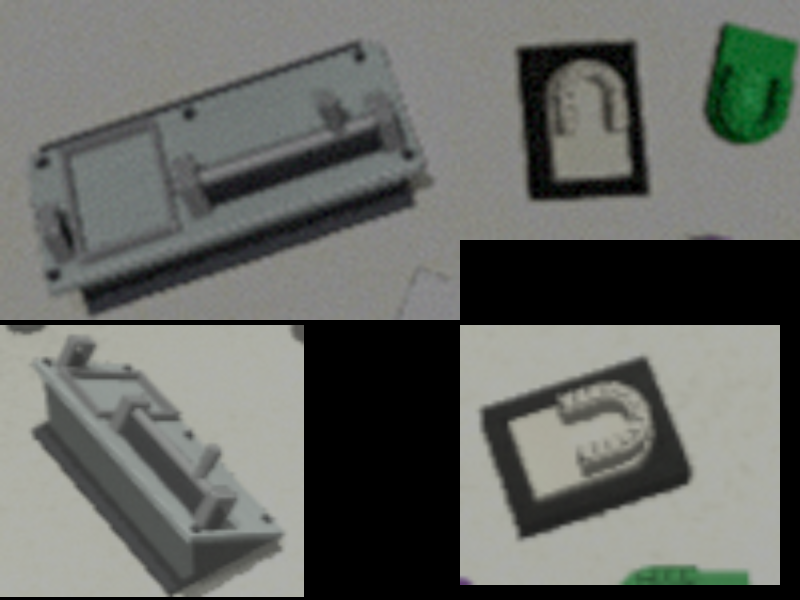

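The crop confirms it: the white plaster cast lies in the right-hand mould with its heel toward the robot. The stand's nest is at the left end with the keeper beside it, and the bolt is drawn back to the right. Next I'll measure the poses.

Run:
```python
from h import *
th=np.radians(32)
for n in('top','side'):
    z=np.load(n+'0.npz');i,d=z['i'],z['d'];P=pts(n,d);hsv=cv2.cvtColor(i,cv2.COLOR_BGR2HSV)
    X,Y,Z=P[...,0],P[...,1],P[...,2]
    # cast: bright pts inside mould
    m=(abs(X-.459)<.05)&(abs(Y+.338)<.037)&(i.max(-1)>90)&(Z>.012)&(Z<.05)
    q=P[m]; h=q[(q[:,2]<.027)&(q[:,0]<.445)]
    print(n,'cast n',m.sum(),'heel z',np.median(h[:,2]),'teeth z',np.percentile(q[:,2],97))
    # ray cast the mask: heel pixels on z=.022
    p,r,t=cam(n)
    mm=m.astype(np.uint8);mm=cv2.morphologyEx(mm,cv2.MORPH_OPEN,np.ones((2,2)))
    v,u=np.nonzero(m&(Z<.028));ray=np.stack([(u-p['cx'])/p['fx'],-(v-p['cy'])/p['fy'],-np.ones(len(u))],-1)@r.T
    g=t+ray*((.022-t[2])/ray[:,2])[:,None]
    print(' slab rect',cv2.minAreaRect((g[:,:2]*1000).astype(np.float32)),'tooth rect',cv2.minAreaRect((q[q[:,2]>.032][:,:2]*1000).astype(np.float32)))
    # deck: plane fit by RANSAC-ish iteration near the stand
    S=(X>.42)&(X<.68)&(Y>-.06)&(Y<.26)&(d>0)&(Z>.01)&(Z<.11)
    if n=='top': S&=(np.arange(560)[None]>165)&(np.arange(560)[None]<280)&(np.arange(420)[:,None]<275)
    Q=P[S];rng=np.random.default_rng(0);best=None
    for _ in range(400):
        a=Q[rng.choice(len(Q),3,False)];nn=np.cross(a[1]-a[0],a[2]-a[0]);nn/=np.linalg.norm(nn)+1e-12;nn*=np.sign(nn[2])
        if abs(np.degrees(np.arccos(nn[2]))-32)>5: continue
        k=abs((Q-a[0])@nn)<.003
        if best is None or k.sum()>best.sum():best=k
    q=Q[best];c=q.mean(0);nn=np.linalg.svd(q-c)[2][2];nn*=np.sign(nn[2])
    print(' deck n',len(q),'tilt',np.degrees(np.arccos(nn[2])),'heading of normal',np.degrees(np.arctan2(nn[1],nn[0])))
    az=np.arctan2(nn[1],nn[0]);ez=np.array([np.sin(th)*np.cos(az),np.sin(th)*np.sin(az),np.cos(th)])
    ex=np.array([-np.cos(th)*np.cos(az),-np.cos(th)*np.sin(az),np.sin(th)]);ey=np.cross(ez,ex)
    L=(q-c)@np.c_[ex,ey];rc=cv2.minAreaRect((L*1000).astype(np.float32));print(' rect',rc)
    M=np.zeros(S.shape,np.uint8);ii=np.argwhere(S)[best];M[ii[:,0],ii[:,1]]=255
    print(' pc',c,'pctl x',np.percentile(L[:,0],[1,99]),'y',np.percentile(L[:,1],[1,99]))
```

```text
top cast n 451 heel z 0.02159385541076686 teeth z 0.04570519956778418
 slab rect ((460.984375, -344.18829345703125), (82.81686401367188, 68.37340545654297), 4.875776767730713) tooth rect ((476.0464782714844, -335.72320556640625), (47.934513092041016, 45.24231719970703), 5.945833683013916)
 deck n 1875 tilt 32.00105820773377 heading of normal 20.082218671708457
 rect ((-1.060577392578125, -1.641357421875), (126.84353637695312, 269.5051574707031), 0.1221260204911232)
 pc [0.51735467 0.13969486 0.0578256 ] pctl x [-0.06165758  0.06032656] y [-0.130623    0.13150708]
side cast n 652 heel z 0.02147949717147113 teeth z 0.04532021662379436
 slab rect ((459.76873779296875, -338.2767333984375), (86.46587371826172, 55.65382766723633), 4.586221694946289) tooth rect ((473.55963134765625, -336.0029296875), (49.7425537109375, 48.792022705078125), 4.369454383850098)
 deck n 821 tilt 31.340246975120863 heading of normal 19.812217684780325
 rect ((-4.219242095947266, -15.540206909179688), (128.5128173828125, 272.360595703125), 0.3469420373439789)
 pc [0.51652524 0.12644661 0.05991293] pctl x [-0.06639134  0.05796609] y [-0.13885933  0.11944241]
```

```bash
cat >> h.py <<'E'
def deckframe(az):
    th=np.radians(32);az=np.radians(az);s,c=np.sin(th),np.cos(th)
    ez=np.array([s*np.cos(az),s*np.sin(az),c]);ex=np.array([-c*np.cos(az),-c*np.sin(az),s]);return np.c_[ex,np.cross(ez,ex),ez]
AZ=20.0
DR=deckframe(AZ); FLIP=np.diag([1.,-1,-1])
a=np.radians(4.6);CR=np.array([[-np.cos(a),np.sin(a),0],[-np.sin(a),-np.cos(a),0],[0,0,1.]]);CP=np.array([.460,-.3373,.006])
def rel(Rt,pt):
    s=read_state();R0=R.from_rotvec(s['orientation']).as_matrix();p0=s['tool_pos']
    print('shift mm',np.round(R0.T@(pt-p0)*1000,1),'turn',np.round(R.from_matrix(R0.T@Rt).as_rotvec(),4),'force',s['force'].round(1),'t',s['t'])
E
python3 - <<'E'
from h import *
F=deckframe(20.08);o=np.array([.51735467,.13969486,.0578256])+F[:,0]*-.00106+F[:,1]*(-.00164-.073)
F2=deckframe(19.8);o2=np.array([.51652524,.12644661,.05991293])+F2[:,0]*-.0042+F2[:,1]*(-.01554-.073)
print(o,o2)
rel(CR@FLIP,np.array([.5,.2,.36]))
rel(CR@FLIP,CP+CR@np.array([-.003,0,0])+[0,0,.30])
E
```

```text
[0.49257267 0.21010644 0.05726389] [0.48988462 0.21095871 0.05768727]
shift mm [-403.8 -243.3   44.1] turn [-0.0016 -0.0005 -0.4231] force [-0.2  0.2 -0.1] t 0.1
shift mm [-549.4 -761.5   99. ] turn [-0.0016 -0.0005 -0.4231] force [-0.2  0.2 -0.1] t 0.1
```

>>> carry_out --targets '[{"hand": 100, "x": -0.404, "y": -0.243, "z": 0.02, "az": -0.423}, {"hand": 100, "x": -0.404, "y": -0.243, "z": 0.02, "az": -0.423}, {"hand": 100, "x": -0.404, "y": -0.243, "z": 0.02, "az": -0.423}, {"hand": 100, "x": -0.404, "y": -0.243, "z": 0.02, "az": -0.423}, {"hand": 100, "x": -0.404, "y": -0.243, "z": 0.02, "az": -0.423}, {"hand": 100, "x": -0.404, "y": -0.243, "z": 0.02, "az": -0.423}, {"hand": 100, "x": -0.549, "y": -0.762, "z": 0.06, "az": -0.423}, {"hand": 100, "x": -0.549, "y": -0.762, "z": 0.06, "az": -0.423}]'

```text
schema error: expected keys hand, x, y, z, ax, ay, az
```

Run:
```python
from h import *
rel(CR@FLIP,CP+CR@np.array([-.003,0,0])+[0,0,.28])
print(read_state()['tool_pos'])
```

```text
shift mm [-549.4 -761.4  119. ] turn [-0.0016 -0.0005 -0.4231] force [-0.2  0.2 -0.1] t 0.1
[0.20154822 0.5649247  0.40378278]
```

All keys are needed.

>>> carry_out --targets '[{"hand": 100, "x": -0.404, "y": -0.243, "z": 0.02, "ax": 0, "ay": 0, "az": -0.423}, {"hand": 100, "x": -0.404, "y": -0.243, "z": 0.02, "ax": 0, "ay": 0, "az": -0.423}, {"hand": 100, "x": -0.404, "y": -0.243, "z": 0.02, "ax": 0, "ay": 0, "az": -0.423}, {"hand": 100, "x": -0.404, "y": -0.243, "z": 0.02, "ax": 0, "ay": 0, "az": -0.423}, {"hand": 100, "x": -0.404, "y": -0.243, "z": 0.02, "ax": 0, "ay": 0, "az": -0.423}, {"hand": 100, "x": -0.404, "y": -0.243, "z": 0.02, "ax": 0, "ay": 0, "az": -0.423}, {"hand": 100, "x": -0.549, "y": -0.762, "z": 0.06, "ax": 0, "ay": 0, "az": -0.423}, {"hand": 100, "x": -0.549, "y": -0.762, "z": 0.06, "ax": 0, "ay": 0, "az": -0.423}]'

```text
t: 1.1
tool_pos: [0.4407, 0.1538, 0.3795]
orientation: [0.126, -3.138, 0.001]
force: [1.1, -0.9, 0.8]
opening: 0.093
gripper_force: 0.0
```

Run:
```python
from h import *
rel(CR@FLIP,CP+CR@np.array([-.003,0,0])+[0,0,.28])
print(read_state()['tool_pos'])
```

```text
shift mm [  17.  -491.    93.6] turn [-0.0003 -0.0009 -0.0002] force [ 1.1 -0.9  0.8] t 1.1
[0.44067078 0.15378104 0.37949149]
```

>>> carry_out --targets '[{"hand": 100, "x": 0.017, "y": -0.491, "z": 0.09, "ax": 0, "ay": 0, "az": 0}, {"hand": 100, "x": 0.017, "y": -0.491, "z": 0.09, "ax": 0, "ay": 0, "az": 0}, {"hand": 100, "x": 0.017, "y": -0.491, "z": 0.09, "ax": 0, "ay": 0, "az": 0}, {"hand": 100, "x": 0.017, "y": -0.491, "z": 0.09, "ax": 0, "ay": 0, "az": 0}, {"hand": 100, "x": 0.017, "y": -0.491, "z": 0.09, "ax": 0, "ay": 0, "az": 0}, {"hand": 100, "x": 0.017, "y": -0.491, "z": 0.09, "ax": 0, "ay": 0, "az": 0}, {"hand": 100, "x": 0.017, "y": -0.491, "z": 0.09, "ax": 0, "ay": 0, "az": 0}, {"hand": 100, "x": 0.017, "y": -0.491, "z": 0.09, "ax": 0, "ay": 0, "az": 0}]'

```text
t: 2.1
tool_pos: [0.4627, -0.337, 0.2895]
orientation: [0.125, -3.139, -0.001]
force: [1.0, -0.0, 0.8]
opening: 0.093
gripper_force: 0.0
```

Run:
```python
from h import *
i,d=read_camera('side');cv2.imwrite('pics/s1.png',cv2.resize(i[230:400,180:400],None,fx=3,fy=3))
rel(CR@FLIP,CP+CR@np.array([-.003,0,0])+[0,0,.018+.186])
```

```text
shift mm [-2.1  5.6 77. ] turn [-0.0016 -0.0026 -0.003 ] force [-5.1 -1.2  0.4] t 2.15
```

View pics/s1.png

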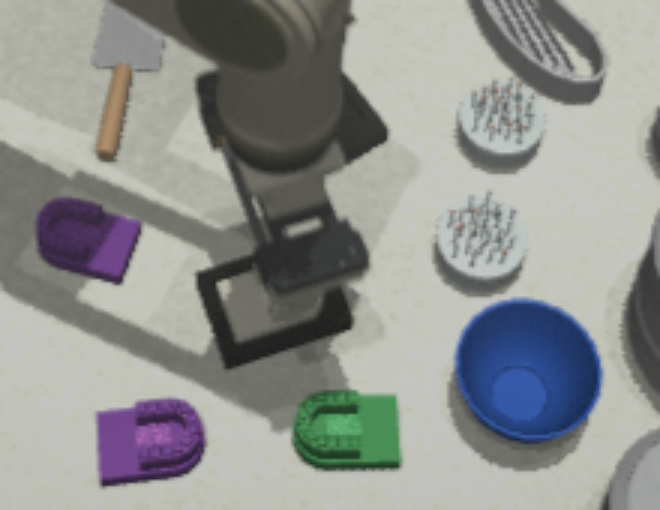

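The gripper is above the right mould and the view is clear. I'll correct the lateral offset while going part of the way down.

>>> carry_out --targets '[{"hand": 100, "x": -0.002, "y": 0.0055, "z": 0.045, "ax": 0, "ay": 0, "az": -0.003}, {"hand": 100, "x": -0.002, "y": 0.0055, "z": 0.045, "ax": 0, "ay": 0, "az": -0.003}, {"hand": 100, "x": -0.002, "y": 0.0055, "z": 0.045, "ax": 0, "ay": 0, "az": -0.003}, {"hand": 100, "x": -0.002, "y": 0.0055, "z": 0.045, "ax": 0, "ay": 0, "az": -0.003}]'

```text
t: 2.65
tool_pos: [0.4654, -0.3295, 0.2474]
orientation: [-0.132, 3.136, -0.004]
force: [-0.1, -0.4, -0.5]
opening: 0.0931
gripper_force: 0.0
```

Run:
```python
from h import *
rel(CR@FLIP,CP+CR@np.array([-.003,0,0])+[0,0,.018+.186])
```

```text
shift mm [ 3.1 -7.2 37.5] turn [-0.0024  0.0022  0.0037] force [-0.1 -0.4 -0.5] t 2.65
```

>>> carry_out --targets '[{"hand": 100, "x": 0.0025, "y": -0.0065, "z": 0.015, "ax": 0, "ay": 0, "az": 0.003}, {"hand": 100, "x": 0.0025, "y": -0.0065, "z": 0.015, "ax": 0, "ay": 0, "az": 0.003}, {"hand": 100, "x": 0.0025, "y": -0.0065, "z": 0.015, "ax": 0, "ay": 0, "az": 0.003}, {"hand": 100, "x": 0.0025, "y": -0.0065, "z": 0.015, "ax": 0, "ay": 0, "az": 0.003}, {"hand": 100, "x": 0.0025, "y": -0.0065, "z": 0.015, "ax": 0, "ay": 0, "az": 0.003}, {"hand": 100, "x": 0.0025, "y": -0.0065, "z": 0.015, "ax": 0, "ay": 0, "az": 0.003}]'

```text
t: 3.4
tool_pos: [0.4627, -0.336, 0.2303]
orientation: [-0.126, 3.139, -0.0]
force: [-0.3, 0.2, 1.0]
opening: 0.093
gripper_force: 0.0
```

Run:
```python
from h import *
rel(CR@FLIP,CP+CR@np.array([-.003,0,0])+[0,0,.018+.186])
```

```text
shift mm [-0.2 -1.  20.3] turn [-0.0002  0.0001  0.    ] force [-0.3  0.2  1. ] t 3.4
```

>>> carry_out --targets '[{"hand": 100, "x": 0, "y": -0.001, "z": 0.02, "ax": 0, "ay": 0, "az": 0}, {"hand": 100, "x": 0, "y": -0.001, "z": 0.02, "ax": 0, "ay": 0, "az": 0}, {"hand": 40, "x": 0, "y": -0.001, "z": 0.02, "ax": 0, "ay": 0, "az": 0}, {"hand": 40, "x": 0, "y": -0.001, "z": 0.02, "ax": 0, "ay": 0, "az": 0}, {"hand": 40, "x": 0, "y": -0.001, "z": 0.02, "ax": 0, "ay": 0, "az": 0}, {"hand": 40, "x": 0, "y": -0.001, "z": 0.02, "ax": 0, "ay": 0, "az": 0}, {"hand": 40, "x": 0, "y": -0.001, "z": 0.02, "ax": 0, "ay": 0, "az": 0}, {"hand": 40, "x": 0, "y": -0.001, "z": 0.02, "ax": 0, "ay": 0, "az": 0}]' --newtons 15

```text
t: 4.4
tool_pos: [0.4628, -0.337, 0.2103]
orientation: [-0.126, 3.139, 0.0]
force: [-0.1, 0.8, 0.1]
opening: 0.0475
gripper_force: 15.0
```

>>> carry_out --targets '[{"hand": 40, "x": 0, "y": 0, "z": -0.02, "ax": 0, "ay": 0, "az": 0}, {"hand": 40, "x": 0, "y": 0, "z": -0.06, "ax": 0, "ay": 0, "az": 0}, {"hand": 40, "x": 0, "y": 0, "z": -0.1, "ax": 0, "ay": 0, "az": 0}, {"hand": 40, "x": 0, "y": 0, "z": -0.12, "ax": 0, "ay": 0, "az": 0}, {"hand": 40, "x": 0, "y": 0, "z": -0.12, "ax": 0, "ay": 0, "az": 0}]'

```text
t: 5.03
tool_pos: [0.4632, -0.3374, 0.3322]
orientation: [-0.126, 3.136, -0.004]
force: [-0.4, -0.3, -3.1]
opening: 0.0477
gripper_force: 15.0
```

```bash
echo 'DO=np.array([.4915,.2104,.0573])' >> h.py
python3 - <<'E'
from h import *
s=read_state();print(s['opening'],s['gripper_force'],s['force'])
rel(DR@FLIP,DO+DR@np.array([-.005,0,.204+.06]))
E
```

```text
0.04772072028760639 14.999189972877502 [-0.42283503 -0.30622418 -3.10150844]
shift mm [-210.9  582.2   52.7] turn [ 0.0722  0.5573 -0.2627] force [-0.4 -0.3 -3.1] t 5.025
```

>>> carry_out --targets '[{"hand": 40, "x": -0.05, "y": 0.05, "z": -0.06, "ax": 0, "ay": 0, "az": 0}, {"hand": 40, "x": -0.09, "y": 0.1, "z": -0.07, "ax": 0, "ay": 0, "az": -0.05}, {"hand": 40, "x": -0.12, "y": 0.15, "z": -0.07, "ax": 0, "ay": 0, "az": -0.1}, {"hand": 40, "x": -0.15, "y": 0.2, "z": -0.07, "ax": 0.01, "ay": 0.1, "az": -0.15}, {"hand": 40, "x": -0.17, "y": 0.25, "z": -0.07, "ax": 0.03, "ay": 0.2, "az": -0.2}, {"hand": 40, "x": -0.18, "y": 0.3, "z": -0.07, "ax": 0.04, "ay": 0.3, "az": -0.22}, {"hand": 40, "x": -0.19, "y": 0.35, "z": -0.07, "ax": 0.05, "ay": 0.4, "az": -0.24}, {"hand": 40, "x": -0.2, "y": 0.4, "z": -0.07, "ax": 0.06, "ay": 0.5, "az": -0.26}]'

```text
t: 6.02
tool_pos: [0.6299, 0.0796, 0.3976]
orientation: [0.456, -2.598, 0.108]
force: [0.8, 0.3, -2.3]
opening: 0.0477
gripper_force: 15.0
```

Run:
```python
from h import *
s=read_state();print(s['opening'],s['gripper_force'],s['q'])
rel(DR@FLIP,DO+DR@np.array([-.005,0,.204+.06]))
```

```text
0.0477085431765462 14.998212307691574 [ 0.08149773  0.48892796  1.11377807 -0.13532894  2.0300592  -1.86620601]
shift mm [-109.3  169.6   76.7] turn [0.008  0.0503 0.0005] force [ 0.8  0.3 -2.3] t 6.025
```

>>> carry_out --targets '[{"hand": 40, "x": -0.04, "y": 0.05, "z": 0, "ax": 0.008, "ay": 0.05, "az": 0}, {"hand": 40, "x": -0.08, "y": 0.1, "z": 0, "ax": 0.008, "ay": 0.05, "az": 0}, {"hand": 40, "x": -0.11, "y": 0.145, "z": 0.01, "ax": 0.008, "ay": 0.05, "az": 0}, {"hand": 40, "x": -0.11, "y": 0.17, "z": 0.05, "ax": 0.008, "ay": 0.05, "az": 0}, {"hand": 40, "x": -0.11, "y": 0.17, "z": 0.07, "ax": 0.008, "ay": 0.05, "az": 0}, {"hand": 40, "x": -0.11, "y": 0.17, "z": 0.07, "ax": 0.008, "ay": 0.05, "az": 0}, {"hand": 40, "x": -0.11, "y": 0.17, "z": 0.07, "ax": 0.008, "ay": 0.05, "az": 0}]'

```text
t: 6.9
tool_pos: [0.6319, 0.2592, 0.287]
orientation: [0.449, -2.556, 0.128]
force: [-0.2, 0.0, -2.6]
opening: 0.048
gripper_force: 15.0
```

Run:
```python
from h import *
rel(DR@FLIP,DO+DR@np.array([-.005,0,.204+.06]))
i,d=read_camera('side');np.savez('s2.npz',i=i,d=d)
i2,d2=read_camera('top');np.savez('t2.npz',i=i2,d=d2)
a=cv2.resize(i[100:240,170:320],None,fx=3.6,fy=3.6,interpolation=2)[:,:540];cv2.imwrite('pics/s2.png',a)
rel(DR@FLIP,DO+DR@np.array([-.005,0,.204+.06]))
# cast pixels, in deck frame
for n,im,dd in(('side',i,d),('top',i2,d2)):
    P=(pts(n,dd)-DO)@DR
    for lab,m in (('lipz8',(abs(P[...,2]-.008)<.002)),):
        m=m&(abs(P[...,0])<.056)&(abs(P[...,1])<.045)
        print(n,m.sum())
    b=(abs(P[...,0])<.06)&(abs(P[...,1])<.05)&(P[...,2]>.045)&(P[...,2]<.11)&(im.min(-1)>105)
    q=P[b]*1000
    if len(q)>20: print('cast pts',len(q),np.percentile(q,[2,50,98],axis=0).round(1))
```

```text
shift mm [-0.6  2.1  9.6] turn [ 0.0003  0.0064 -0.0015] force [-0.2  0.  -2.6] t 6.9
shift mm [-0.9  2.3 10.8] turn [ 0.0004  0.0086 -0.0018] force [-0.8  0.2 -2.2] t 7.0
side 85
cast pts 31 [[-31.  -36.7  68.4]
 [  7.4 -24.6  84.9]
 [ 41.8  -0.4 107.3]]
top 74
```

View pics/s2.png

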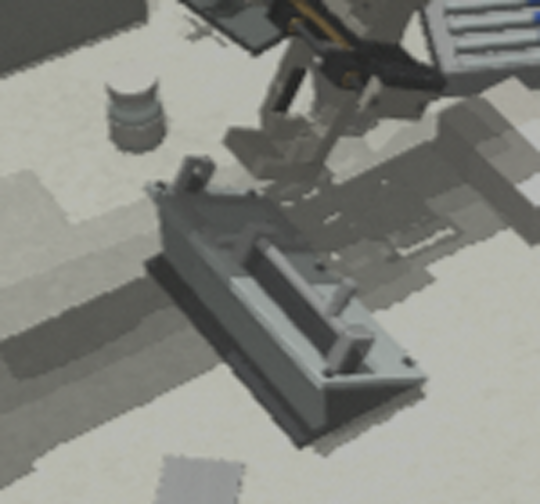

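The cast is held level with the deck above the nest. Before lowering I'll check the deck frame against the knob, the staples and the lips in the first pictures.

Run:
```python
from h import *
for n in('top','side'):
    z=np.load(n+'0.npz');P=(pts(n,z['d'])-DO)@DR*1000
    X,Y,Zz=P[...,0],P[...,1],P[...,2];S=z['d']>0
    f=lambda m:(int((m&S).sum()),np.percentile(P[m&S],[3,50,97],axis=0).round(1).tolist()) if (m&S).sum()>3 else None
    print(n,'knob',f((Zz>45)&(Zz<70)&(abs(Y-172)<25)&(abs(X-32)<25)))
    print(' keeper',f((Zz>26)&(Zz<45)&(abs(Y+45)<20)&(abs(X-32)<25)))
    print(' staple',f((Zz>32)&(Zz<45)&(abs(Y-53)<20)&(abs(X-32)<25)))
    print(' staple2',f((Zz>32)&(Zz<40)&(abs(Y-193)<20)&(abs(X-32)<25)))
    print(' deck z',np.median(Zz[S&(abs(X)<20)&(abs(Y-110)<60)]),np.median(Zz[S&(abs(X)<30)&(abs(Y)<22)]))
    print(' ylips',[np.median(Y[S&(abs(X)<35)&(Zz>4)&(Zz<11)&(abs(Y-c)<9)]) for c in(-33.5,33.5)],' xlips',[np.median(X[S&(abs(Y)<25)&(Zz>4)&(Zz<13)&(abs(X-c)<9)]) for c in(-49.5,49.5)])
```

```text
top knob (37, [[25.6, 155.0, 45.9], [34.0, 161.0, 59.0], [37.8, 167.0, 64.8]])
 keeper (56, [[17.3, -50.0, 26.7], [34.6, -43.2, 36.1], [44.8, -37.0, 39.0]])
 staple (50, [[17.9, 44.7, 32.2], [32.6, 54.0, 36.2], [44.8, 63.9, 40.5]])
 staple2 (49, [[18.1, 175.6, 32.7], [32.2, 192.6, 36.0], [44.7, 200.3, 39.2]])
 deck z -0.47557503003946766 -0.9128899702008347
 ylips [np.float64(-33.05939298279316), np.float64(34.98389576032664)]  xlips [np.float64(-50.337677514812036), np.float64(48.801017997800436)]
side knob (34, [[26.6, 154.5, 45.7], [34.3, 161.6, 55.8], [39.2, 165.6, 62.8]])
 keeper (39, [[16.8, -52.6, 26.9], [33.6, -45.2, 34.4], [45.9, -38.4, 38.2]])
 staple (26, [[21.0, 45.7, 32.1], [35.1, 52.6, 35.5], [44.0, 61.9, 38.1]])
 staple2 (31, [[18.2, 185.9, 32.0], [34.4, 193.5, 35.9], [44.9, 199.3, 38.3]])
 deck z -68.69905144412269 -59.061162657550994
 ylips [np.float64(-34.11609888241383), np.float64(33.080875636719696)]  xlips [np.float64(-49.0942779886374), np.float64(49.44254690091741)]
```

>>> carry_out --targets '[{"hand": 40, "x": -0.001, "y": 0.002, "z": 0.02, "ax": 0, "ay": 0.008, "az": -0.002}, {"hand": 40, "x": -0.001, "y": 0.002, "z": 0.045, "ax": 0, "ay": 0.008, "az": -0.002}, {"hand": 40, "x": -0.001, "y": 0.002, "z": 0.056, "ax": 0, "ay": 0.008, "az": -0.002}, {"hand": 40, "x": -0.001, "y": 0.002, "z": 0.056, "ax": 0, "ay": 0.008, "az": -0.002}, {"hand": 40, "x": -0.001, "y": 0.002, "z": 0.056, "ax": 0, "ay": 0.008, "az": -0.002}, {"hand": 40, "x": -0.001, "y": 0.002, "z": 0.056, "ax": 0, "ay": 0.008, "az": -0.002}, {"hand": 40, "x": -0.001, "y": 0.002, "z": 0.056, "ax": 0, "ay": 0.008, "az": -0.002}]'

```text
t: 7.88
tool_pos: [0.6044, 0.2518, 0.2394]
orientation: [0.451, -2.548, 0.129]
force: [0.5, -0.1, -2.6]
opening: 0.0481
gripper_force: 15.0
```

Run:
```python
from h import *
rel(DR@FLIP,DO+DR@np.array([-.005,0,.204]))
for n in('side','top'):
    i,d=read_camera(n);P=(pts(n,d)-DO)@DR*1000
    b=(abs(P[...,0]-27)<25)&(abs(P[...,1])<40)&(P[...,2]>22)&(P[...,2]<42)&(i.min(-1)>60)
    q=P[b];print(n,len(q),np.percentile(q,[3,50,97],axis=0).round(1) if len(q)>5 else '')
    if n=='side': cv2.imwrite('pics/s3.png',cv2.resize(i[120:220,190:310],None,fx=5,fy=5,interpolation=2))
```

```text
shift mm [ 0.5 -0.3 14.1] turn [ 0.     -0.0006  0.001 ] force [ 0.5 -0.1 -2.6] t 7.875
side 175 [[  3.5 -37.   23.3]
 [ 20.4   0.3  28.5]
 [ 42.8  28.8  40.2]]
top 63 [[ 5.3  4.7 23.6]
 [20.8 20.  28.6]
 [38.5 27.7 38.3]]
```

View pics/s3.png

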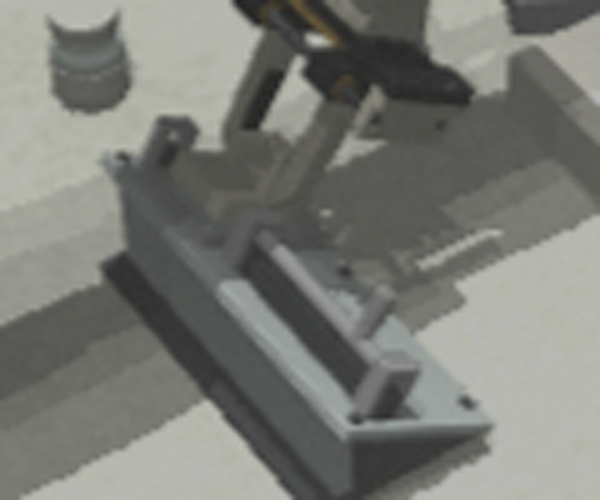

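The cast is aligned over the nest: heel top about 29 mm above the deck, spanning y ±28. I'll lower it slowly.

>>> carry_out --targets '[{"hand": 40, "x": 0, "y": 0, "z": 0.006, "ax": 0, "ay": 0, "az": 0}, {"hand": 40, "x": 0, "y": 0, "z": 0.01, "ax": 0, "ay": 0, "az": 0}, {"hand": 40, "x": 0, "y": 0, "z": 0.012, "ax": 0, "ay": 0, "az": 0}, {"hand": 40, "x": 0, "y": 0, "z": 0.0125, "ax": 0, "ay": 0, "az": 0}, {"hand": 40, "x": 0, "y": 0, "z": 0.013, "ax": 0, "ay": 0, "az": 0}, {"hand": 40, "x": 0, "y": 0, "z": 0.013, "ax": 0, "ay": 0, "az": 0}, {"hand": 40, "x": 0, "y": 0, "z": 0.013, "ax": 0, "ay": 0, "az": 0}]'

```text
t: 8.85
tool_pos: [0.5978, 0.2495, 0.2286]
orientation: [0.451, -2.548, 0.129]
force: [1.7, 1.1, 5.6]
opening: 0.048
gripper_force: 15.0
```

Run:
```python
from h import *
rel(DR@FLIP,DO+DR@np.array([-.005,0,.204]));print(DR.T@read_state()['force'])
```

```text
shift mm [ 0.3 -0.4  1.2] turn [ 0.0001 -0.0007  0.001 ] force [1.7 1.1 5.6] t 8.85
[ 1.30599117 -0.45975902  5.73492884]
```

>>> carry_out --targets '[{"hand": 60, "x": 0, "y": 0, "z": 0.0, "ax": 0, "ay": 0, "az": 0}, {"hand": 75, "x": 0, "y": 0, "z": 0, "ax": 0, "ay": 0, "az": 0}, {"hand": 75, "x": 0, "y": 0, "z": 0, "ax": 0, "ay": 0, "az": 0}, {"hand": 75, "x": 0, "y": 0, "z": -0.02, "ax": 0, "ay": 0, "az": 0}, {"hand": 75, "x": 0, "y": 0, "z": -0.06, "ax": 0, "ay": 0, "az": 0}, {"hand": 75, "x": 0, "y": 0, "z": -0.12, "ax": 0, "ay": 0, "az": 0}, {"hand": 40, "x": 0, "y": -0.06, "z": -0.12, "ax": 0, "ay": 0, "az": 0}, {"hand": 0, "x": 0, "y": -0.12, "z": -0.12, "ax": 0, "ay": 0, "az": 0}]'

```text
t: 9.85
tool_pos: [0.6993, 0.1581, 0.3302]
orientation: [0.453, -2.549, 0.13]
force: [-0.5, 0.0, -1.3]
opening: 0.0544
gripper_force: 0.0
```

Run:
```python
from h import *
s=read_state();print(s['force'],s['opening'],(s['tool_pos']-DO)@DR)
for n in('side','top'):
    i,d=read_camera(n);P=(pts(n,d)-DO)@DR*1000
    S=(d>0)&(abs(P[...,0])<47)&(abs(P[...,1])<31)
    b=S&(P[...,2]>11)&(P[...,2]<21);q=P[b]
    print(n,'slab top',len(q),np.percentile(q,[2,50,98],axis=0).round(1) if len(q)>5 else '')
    h=P[S&(P[...,0]>14)&(P[...,0]<38)&(abs(P[...,1])<24)]
    if len(h)>5: print(' heel plane',np.linalg.lstsq(np.c_[h[:,:2],np.ones(len(h))],h[:,2],rcond=None)[0].round(3),np.median(h[:,2]))
    t=P[S&(P[...,2]>26)&(P[...,2]<42)]
    if len(t)>5: print(' teeth',np.percentile(t,[2,50,98],axis=0).round(1))
    if n=='side': cv2.imwrite('pics/s4.png',cv2.resize(i[110:230,190:310],None,fx=5,fy=5,interpolation=2))
```

```text
[-0.50038348  0.01841235 -1.3016715 ] 0.05439059871581342 [-0.00577022  0.12024529  0.32538927]
side slab top 135 [[-32.1 -27.2  11.8]
 [ 14.8  -2.5  15.9]
 [ 37.7  26.4  20. ]]
 heel plane [ 7.4800e-01 -6.4000e-02 -6.5464e+01] -61.608071875732314
 teeth [[-39.3 -23.3  26.9]
 [-15.2  -2.1  33.7]
 [  4.9  24.9  39.1]]
top slab top 0
```

View pics/s4.png

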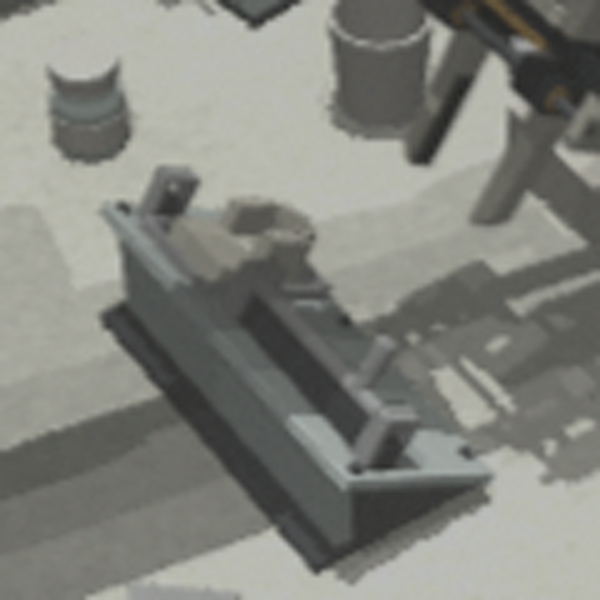

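The cast lies flat in the nest: slab top at 15.9 mm, teeth to 39 mm, heel up-slope. The knob is near crop (378,355), at deck y≈161. Next I'll bring the closed fingers behind it.

>>> carry_out --targets '[{"hand": 0, "x": 0.02, "y": -0.045, "z": 0, "ax": 0, "ay": 0, "az": 0}, {"hand": 0, "x": 0.038, "y": -0.085, "z": 0, "ax": 0, "ay": 0, "az": 0}, {"hand": 0, "x": 0.038, "y": -0.085, "z": 0.04, "ax": 0, "ay": 0, "az": 0}, {"hand": 0, "x": 0.038, "y": -0.085, "z": 0.07, "ax": 0, "ay": 0, "az": 0}, {"hand": 0, "x": 0.038, "y": -0.085, "z": 0.075, "ax": 0, "ay": 0, "az": 0}, {"hand": 0, "x": 0.038, "y": -0.085, "z": 0.075, "ax": 0, "ay": 0, "az": 0}, {"hand": 0, "x": 0.038, "y": -0.085, "z": 0.075, "ax": 0, "ay": 0, "az": 0}]'

```text
t: 10.82
tool_pos: [0.6609, 0.0544, 0.2876]
orientation: [0.451, -2.55, 0.129]
force: [0.5, 0.2, 0.3]
opening: 0.0008
gripper_force: 0.0
```

Run:
```python
from h import *
s=read_state();print(s['force'],s['opening']);rel(DR@FLIP,DO+DR@np.array([.032,.205,.230]))
```

```text
[0.50242384 0.16097367 0.31359783] 0.0007637284184392613
shift mm [-0.3 -0.5 21.4] turn [-0.0009  0.0009  0.001 ] force [0.5 0.2 0.3] t 10.825
```

>>> carry_out --targets '[{"hand": 0, "x": 0, "y": 0, "z": 0.015, "ax": 0, "ay": 0, "az": 0}, {"hand": 0, "x": 0, "y": 0, "z": 0.021, "ax": 0, "ay": 0, "az": 0}, {"hand": 0, "x": 0, "y": 0, "z": 0.021, "ax": 0, "ay": 0, "az": 0}, {"hand": 0, "x": 0, "y": 0.01, "z": 0.021, "ax": 0, "ay": 0, "az": 0}, {"hand": 0, "x": 0, "y": 0.02, "z": 0.021, "ax": 0, "ay": 0, "az": 0}, {"hand": 0, "x": 0, "y": 0.03, "z": 0.021, "ax": 0, "ay": 0, "az": 0}, {"hand": 0, "x": 0, "y": 0.04, "z": 0.021, "ax": 0, "ay": 0, "az": 0}, {"hand": 0, "x": 0, "y": 0.05, "z": 0.021, "ax": 0, "ay": 0, "az": 0}]'

```text
t: 11.82
tool_pos: [0.6323, 0.0977, 0.2686]
orientation: [0.451, -2.548, 0.129]
force: [3.0, -2.0, 1.2]
opening: 0.0007
gripper_force: 1.5
```

Run:
```python
from h import *
s=read_state();print(s['force']@DR,s['opening']);rel(DR@FLIP,DO+DR@np.array([.032,.0985,.230]))
```

```text
[-1.16381831  2.86821579  2.17845528] 0.0007347497490511438
shift mm [-0.4 55.6 -1.2] turn [-0.0005 -0.0008  0.0009] force [ 3.  -2.   1.2] t 11.825
```

>>> carry_out --targets '[{"hand": 0, "x": 0, "y": 0.01, "z": 0, "ax": 0, "ay": 0, "az": 0}, {"hand": 0, "x": 0, "y": 0.02, "z": 0, "ax": 0, "ay": 0, "az": 0}, {"hand": 0, "x": 0, "y": 0.03, "z": 0, "ax": 0, "ay": 0, "az": 0}, {"hand": 0, "x": 0, "y": 0.04, "z": 0, "ax": 0, "ay": 0, "az": 0}, {"hand": 0, "x": 0, "y": 0.047, "z": 0, "ax": 0, "ay": 0, "az": 0}, {"hand": 0, "x": 0, "y": 0.049, "z": 0, "ax": 0, "ay": 0, "az": 0}, {"hand": 0, "x": 0, "y": 0.05, "z": 0, "ax": 0, "ay": 0, "az": 0}, {"hand": 0, "x": 0, "y": 0.05, "z": 0, "ax": 0, "ay": 0, "az": 0}]'

```text
t: 12.82
tool_pos: [0.6152, 0.1439, 0.2681]
orientation: [0.45, -2.547, 0.128]
force: [0.8, -1.4, 0.6]
opening: 0.0002
gripper_force: 0.7
```

Run:
```python
from h import *
s=read_state();print(s['force']@DR,s['opening']);rel(DR@FLIP,DO+DR@np.array([.032,.0985,.230]))
```

```text
[0.08869058 1.55411077 0.70670219] 0.00020576528200969197
shift mm [-0.4  6.3 -1.7] turn [ 0.0004 -0.0019  0.001 ] force [ 0.8 -1.4  0.6] t 12.825
```

Next, slow increments until it meets the end stop.

>>> carry_out --targets '[{"hand": 0, "x": 0, "y": 0.002, "z": 0, "ax": 0, "ay": 0, "az": 0}, {"hand": 0, "x": 0, "y": 0.004, "z": 0, "ax": 0, "ay": 0, "az": 0}, {"hand": 0, "x": 0, "y": 0.006, "z": 0, "ax": 0, "ay": 0, "az": 0}, {"hand": 0, "x": 0, "y": 0.007, "z": 0, "ax": 0, "ay": 0, "az": 0}, {"hand": 0, "x": 0, "y": 0.007, "z": 0, "ax": 0, "ay": 0, "az": 0}]'

```text
t: 13.45
tool_pos: [0.6128, 0.1508, 0.2681]
orientation: [0.451, -2.547, 0.129]
force: [1.2, -2.3, 0.1]
opening: 0.0005
gripper_force: 0.8
```

Run:
```python
from h import *
s=read_state();print(s['force']@DR);rel(DR@FLIP,DO+DR@np.array([.032,.0985,.230]))
```

```text
[-0.28363705  2.55392564  0.25573435]
shift mm [-0.4 -1.  -1.6] turn [ 0.0002 -0.0018  0.0013] force [ 1.2 -2.3  0.1] t 13.45
```

>>> carry_out --targets '[{"hand": 0, "x": 0, "y": 0.001, "z": 0, "ax": 0, "ay": 0, "az": 0}, {"hand": 0, "x": 0, "y": 0.002, "z": 0, "ax": 0, "ay": 0, "az": 0}, {"hand": 0, "x": 0, "y": 0.003, "z": 0, "ax": 0, "ay": 0, "az": 0}, {"hand": 0, "x": 0, "y": 0.003, "z": 0, "ax": 0, "ay": 0, "az": 0}]'

```text
t: 13.95
tool_pos: [0.6118, 0.1535, 0.2682]
orientation: [0.451, -2.547, 0.129]
force: [1.4, -1.8, 0.4]
opening: 0.0004
gripper_force: 0.9
```

Run:
```python
from h import *
s=read_state();print(s['force']@DR);rel(DR@FLIP,DO+DR@np.array([.032,.0985,.230]))
```

```text
[-0.43763449  2.16863013  0.70993604]
shift mm [-0.4 -3.9 -1.6] turn [ 0.0001 -0.0017  0.0012] force [ 1.4 -1.8  0.4] t 13.95
```

>>> carry_out --targets '[{"hand": 0, "x": 0, "y": 0.0015, "z": 0, "ax": 0, "ay": 0, "az": 0}, {"hand": 0, "x": 0, "y": 0.003, "z": 0, "ax": 0, "ay": 0, "az": 0}, {"hand": 0, "x": 0, "y": 0.0045, "z": 0, "ax": 0, "ay": 0, "az": 0}, {"hand": 0, "x": 0, "y": 0.005, "z": 0, "ax": 0, "ay": 0, "az": 0}, {"hand": 0, "x": 0, "y": 0.005, "z": 0, "ax": 0, "ay": 0, "az": 0}]'

```text
t: 14.58
tool_pos: [0.6111, 0.1551, 0.2683]
orientation: [0.446, -2.549, 0.137]
force: [7.2, -20.5, -0.3]
opening: 0.0004
gripper_force: 10.4
```

Run:
```python
from h import *
s=read_state();print(s['force']@DR);rel(DR@FLIP,DO+DR@np.array([.032,.0985,.230]))
i,d=read_camera('side');P=(pts('side',d)-DO)@DR*1000
m=(d>0)&(abs(P[...,0]-32)<12)&(P[...,1]>62)&(P[...,1]<130)&(P[...,2]>46)&(P[...,2]<60)
print(np.histogram(P[m][:,1],np.arange(62,132,4)))
m=(d>0)&(abs(P[...,0]-32)<9)&(abs(P[...,1])<60)&(P[...,2]>26)&(P[...,2]<35);print('rod',np.histogram(P[m][:,1],np.arange(-60,61,10)))
cv2.imwrite('pics/s5.png',cv2.resize(i[120:220,190:310],None,fx=5,fy=5,interpolation=2))
```

```text
[ 0.08511724 21.69579915 -0.3594953 ]
shift mm [-0.6 -5.6 -1.5] turn [-0.0047 -0.0013 -0.0038] force [  7.2 -20.5  -0.3] t 14.575
(array([ 1,  3,  4,  1,  4,  5,  3,  4,  2,  4,  6, 10,  1,  0,  0,  0,  0]), array([ 62,  66,  70,  74,  78,  82,  86,  90,  94,  98, 102, 106, 110,
       114, 118, 122, 126, 130]))
rod (array([ 1,  8,  8,  7,  5, 10,  5,  8,  6,  4,  2,  6]), array([-60, -50, -40, -30, -20, -10,   0,  10,  20,  30,  40,  50,  60]))
```

View pics/s5.png

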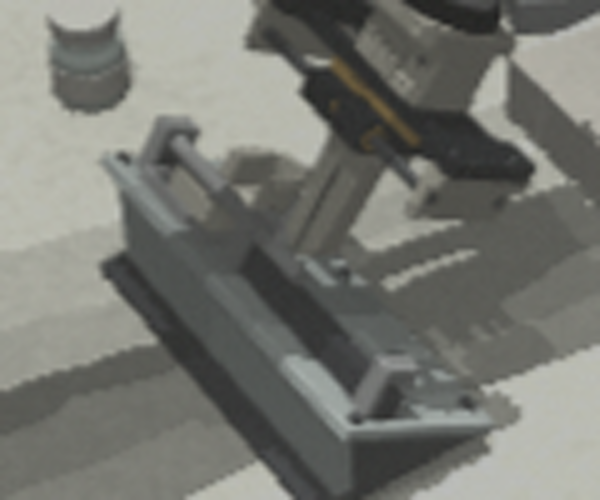

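The force jumped to 22 N at the end stop, and the rod spans from the rail into the keeper at crop (175,140). I'll back off and lift clear.

>>> carry_out --targets '[{"hand": 0, "x": 0, "y": -0.012, "z": 0, "ax": 0, "ay": 0, "az": 0}, {"hand": 0, "x": 0, "y": -0.025, "z": 0, "ax": 0, "ay": 0, "az": 0}, {"hand": 0, "x": 0, "y": -0.025, "z": -0.03, "ax": 0, "ay": 0, "az": 0}, {"hand": 0, "x": 0, "y": -0.025, "z": -0.08, "ax": 0, "ay": 0, "az": 0}, {"hand": 0, "x": 0, "y": -0.065, "z": -0.12, "ax": 0, "ay": 0, "az": 0}, {"hand": 0, "x": 0, "y": -0.1, "z": -0.12, "ax": 0, "ay": 0, "az": 0}, {"hand": 0, "x": 0, "y": -0.1, "z": -0.12, "ax": 0, "ay": 0, "az": 0}]'

```text
t: 15.5
tool_pos: [0.7052, 0.0832, 0.3699]
orientation: [0.447, -2.549, 0.128]
force: [0.0, 0.2, -0.3]
opening: 0.0005
gripper_force: 0.0
```

Run:
```python
from h import *
print(read_state()['force'])
i,d=read_camera('side');P=(pts('side',d)-DO)@DR*1000
m=(d>0)&(abs(P[...,0]-32)<12)&(P[...,1]>62)&(P[...,1]<130)&(P[...,2]>46)&(P[...,2]<64)
print('knob y',np.median(P[m][:,1]),m.sum())
S=(d>0)&(abs(P[...,0])<47)&(abs(P[...,1])<31);q=P[S&(P[...,2]>11)&(P[...,2]<21)];t=P[S&(P[...,2]>32)&(P[...,2]<42)&(P[...,0]<15)]
print(np.percentile(q,[2,50,98],axis=0).round(1),np.percentile(t,[2,50,98],axis=0).round(1))
cv2.imwrite('pics/s6.png',cv2.resize(i[110:230,190:310],None,fx=5,fy=5,interpolation=2))
```

```text
[ 0.02300574  0.15143544 -0.28158755]
knob y 74.69321267962218 30
[[-31.9 -26.8  11.1]
 [ 28.2  -6.7  15.7]
 [ 37.6  25.   20.6]] [[-41.2 -21.5  32.6]
 [-16.   -0.9  35.6]
 [  6.7  23.6  38.7]]
```

View pics/s6.png

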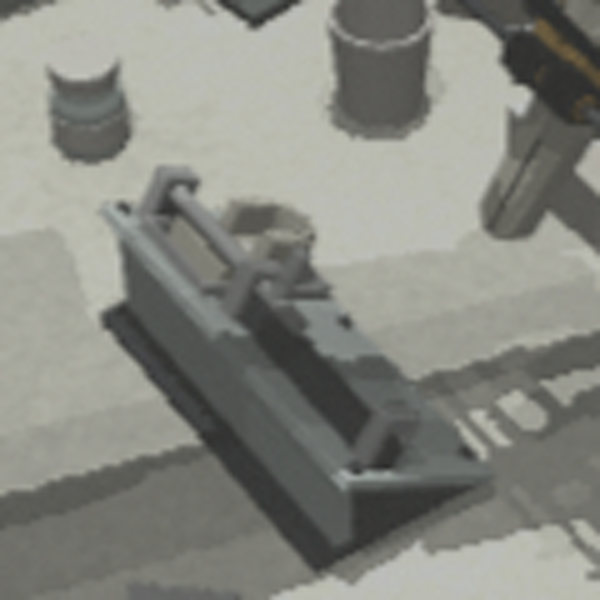

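The knob is at y≈74.7 (fully home is 74), the rod crosses over the heel into the keeper at crop (180,185), the cast lies flat, and the arm is clear. Handing in.

```bash
python3 -c "
from plant import robot
print(robot.close_job())"
```

```text
the job is handed in; nothing more can be done
None
```

The cast lies flat in the nest with its heel up the slope, the bolt is pushed to its stop in the keeper over the heel, the arm touched no bystanders that I saw, and the job was handed in at about 15.6 s; no verdict was returned.

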